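Load a slotted weight on the spice stall's counter scale

TASK

Take the loose large slotted brass weight (the twin of the one already on the scale) and slide it sideways onto the scale's stem, under the stem's head, then lay it flat on the first weight, turn it so that its slot points the opposite way to the first weight's slot, and let go. Feel your way and be gentle: the stem must never be pushed hard, and the other weights and the jar on the pan stay where they are.

Things in the scene. Friction and masses are not known exactly. Their poses are not given: they have to be found in the camera images.
- weight: The weight to load: a loose flat brass disc, 60 mm across, 14 mm thick, 0.2 to 0.4 kg, flat on the table. Origin: centre of its underside; z up. A 10 mm wide, square-cornered slot runs from the rim to a round 17 mm hole at the centre; its own +x points out along the slot. At the start +x points away from the robot within about 1 rad.
- weight_slot (a point): Middle of the mouth of that weight's slot: on its rim, 30 mm from its centre along its +x, 7 mm above its underside.
- scale: The counter scale, fixed: a low grey box 50 mm high with a weight carrier (round steel plate 68 mm across, its top 64 mm above the table, with an upright stem and a first weight on it). Origin: on the table directly under the carrier's NOMINAL axis; z up. The box reaches from -75 to 75 mm in its x, -70 to 270 mm in its y; the goods pan lies along +y.
- stem_seat (a point): Nominal point on the carrier's axis, 78 mm above the table: top of the first weight, where the loose one shall rest. The carrier (plate, stem, first weight) is clamped in an oversize seat: its real axis stands up to 8 mm off this point along the scale's x and as much along y, new each time and not measured: find it by feel or eye. It does not give; over 20 N on it is rough.
- stem_top (a point): Nominal top of the stem, 116 mm above the table (same offset). Head: 22 mm across, 10 mm high, too wide for a weight's hole. Below it, 78 to 106 mm up, the free stem: a flat bar, 12 mm along the scale's x, 7 mm along y. A slot passes over it only along the scale's x (1.5 mm free each side); once the hole is round it a weight turns freely (1.5 mm free) and is locked on.
- pan (a point): Centre of the round steel goods pan's top, 150 mm across, 78 mm above the table, 200 mm from the scale's origin along its +y.
- weight_on (a joint): The first weight, the loose one's twin, already on the stem and turning stiffly about it. Value: direction of its slot, rad, counter-clockwise from above, 0 when it points along the scale's +y (towards the pan); -0.35 to 0.35 at the start. The loose weight's slot shall end the opposite way, roughly along the scale's -y.
- small_weight: Bystander: a smaller loose slotted brass disc, 42 mm across, 10 mm thick, flat on the table. Origin: centre of its underside.
- knob_weight: Bystander: a brass weight 44 mm across and 55 mm high with a knob on top, standing on the table. Origin: centre of its underside.
- jar: Bystander: a jar 60 mm across and 85 mm high standing on the scale's goods pan. Origin: centre of its underside.
There are look-alikes about, which are no part of the job. Leave any black, blue or turquoise look-alike of the weight alone.

How it is judged (in metres and radians):
On the way:
1. the weight has been slid sideways over the stem, under its head, with its slot still along the stem's flat (horizontal distance between weight and scale below 0.015 m and z of weight in the frame of scale between 0.074 and 0.094 m and angle between the x axis of weight and the x axis of scale, either way round below 0.35 rad), for 0.1 s.
At the end, for the whole second after the job is handed in: The weight is on the stem (centre within 15 mm of the nominal axis), flat within 0.06 rad on the first weight (underside 76 to 80 mm up), at rest, its slot within 0.8 rad of the scale's -y; the first weight's slot still within 0.5 rad of the scale's +y (horizontal distance between weight and scale below 0.015 m and z of weight in the frame of scale between 0.076 and 0.08 m and angle between weight's own z axis and vertical below 0.06 rad and angle between the x axis of weight and the y axis of scale, either way round below 0.8 rad and y of weight_slot in the frame of scale below -0.008 m and value of joint weight_on between -0.5 and 0.5 rad and linear speed of weight below 0.01 m/s); the robot touches nothing.
It fails at once if the weight is pressed on the scale's carrier with more than 20 N (contact force between weight and scale above 20 N).
It fails at once if the robot itself presses on the scale with more than 20 N (contact force between the arm and scale above 20 N).
It fails at once if another weight or the jar is moved by more than 30 mm (distance of any of small_weight, knob_weight, jar from where it was at the start of the episode above 0.03 m).
It also fails if it takes over 72 s, if anything falls off the work surface, if the arm or the gripper's body presses on something with over 40 N, if the wrist force passes 120 N, or if a joint passes its speed limit or range.

ROBOT

A 6-joint arm with a two-finger parallel gripper is mounted at the origin on the work surface. World frame = base frame: x ahead of the robot, y to its left, z up, the work surface at z = 0. Lengths are in m, angles in degrees, forces in N, time in s.
With the tool pointing down it reaches from about 0.35 to 0.85 m from the base axis. Payload 8.1 kg.
Tool frame: the origin (TCP) lies at the very end of the fingers, on their centre line; the grasp point (between the pads) lies 19 mm behind it (bot.pinch_z is the distance from the TCP to the grasp point, in m); z points along the fingers, y is the line along which they close (so a half turn about z gives the same grasp; the last joint's range is limited). The gripper opens to 85 mm and grips with 20 to 120 N. Pads are 22 mm wide; open, the fingers measure 114 mm over their backs; the gripper's body (76 mm by 85 mm) begins 54 mm behind the grasp point. The pads swing forward as they close: fully open they stand 13 mm farther back than shut.
Start: joints at [-82.013, 7.471, 85.268, -0, 87.261, -4.893], TCP at [0.134, -0.585, 0.231] pointing down, gripper open.
Joint ranges: [-169.43, 169.43], [-51.17, 129.36], [1.28, 143.12], [-76.62, 256.62], [0, 156.53], [-152.29, 152.29]. Speed limits (degrees/s): [136.94, 136.94, 159.86, 180, 180, 180].

INTERFACE

Orientations are given as a 3x3 rotation matrix whose columns are the frame's x, y, z axes.
In Python, from cell import bot, cams, sign_off gives the robot as it stands.
- The arm moves only by the tool move_arm, never from a script. Its argument "motion" is a list that holds one entry, the list of rows, each a list of 4 numbers: the shift along the world's x, y, z in cm, then the turn about the world's z in degrees. In form: [[[tx, ty, tz, roll], ...]]. A call has 1 to 20 rows; each row is the pose to reach, as a shift and turn from the pose commanded when the call began; what a row does not reach only later rows make up. A row lasts 1/8 s, in which the tool goes at most 62.5 mm and 10.7 degrees, less where a joint would pass 70% of its speed; a pose out of reach is approached as far as the arm can. A call with a gripper value outside its range is refused whole. "jaw" is the opening, from 0 (shut) to 1 (fully open), set as the call begins (left out, the last holds). The fingers move at their own pace and stop on an object; "newtons" is the grip in N (left out, the last holds). Time passes only in rows, so rows that repeat a pose let the fingers close. It gives the time, the measured TCP pose, the force, the opening and the grip force at its end, in the units of the state.
- bot.get_state(): the state, without advancing time (a new reading comes with each control period).
- cams.grab_frame(name): name is "scene" or "side" or "wrist"; returns the picture (384x512x3 uint8, red, green, blue); there is no depth.
- cams.camera_info(name): a dict with "mtx" (3x3 intrinsics, pixels), "k1" (the pictures are not rectified: a ray, as slopes to the right and down, at radius r is drawn at 1 + k1 r^2 times it, then the intrinsics apply), "R" (3x3) and "t" (3): a world point X has camera coordinates R X + t; the wrist camera has in their place "tool_from_camera" (4x4, takes a point from camera to tool coordinates, whose origin is the TCP and whose axes are the flange's). Camera axes: x right, y down, z forward; pixel columns grow to the right and rows downward; lengths in m; the calibration is good to about 2 mm. A picture is of the moment at which its call begins: read the wrist's pose just before it. camera_info takes no time and is no camera call.
- sign_off(): hands the job in; it is judged then, once.
The state is a dict: "clock": time; "qpos": joint angles; "qvel": joint speeds; "joint_efforts": joint torques, N m; "ee_pos": TCP position; "orientation": TCP orientation; "force": force on the tool from outside, world axes, zero at the start; "wrist_torque": the same for the moment, N m; "finger_gap": opening from 0.0 (shut) to 1.0 (fully open); "grasp_force": force on a finger pad.
Only numpy, scipy, OpenCV 4.12 (cv2) and the standard library are available. Lean on these libraries where they do the work, as an engineer would, in place of code of your own. Each camera call takes 0.05 s, during which the arm holds its last target. There are 200 camera calls.

## Working session

There is one attempt and no reset: what is moved stays moved. The work goes in short steps, Python scripts to look and compute and a tool call to move; the robot and the scene stay as the last step left them, time stands still between calls to the robot, and variables do not carry over. Pictures are saved under pics/ and viewed, at most 10 in all, crops included, and the job is handed in when it is done.

Besides the shell and the picture viewer there is one more tool, called after ">>>" as name(argument=value, ...), one argument or row to a line, values as JSON. move_arm: Moves the arm, as the interface text tells. Its arguments: {"type":"object","properties":{"motion":{"type":"array"},"jaw":{"type":"number"},"newtons":{"type":"number"}},"required":["motion"]}

```bash
mkdir -p pics
cat > h.py <<'E'
import numpy as np, cv2
from cell import bot, cams, sign_off
def save(n,f):
    im=cams.grab_frame(n); cv2.imwrite(f,cv2.cvtColor(im,cv2.COLOR_RGB2BGR)); return im
def cam(n,st=None):
    i=cams.camera_info(n); K=np.array(i['mtx']); k1=i['k1']
    if 'R' in i: R=np.array(i['R']); t=np.array(i['t'])
    else:
        T=np.array(i['tool_from_camera']); st=st or bot.get_state()
        Rt=np.array(st['orientation']); p=np.array(st['ee_pos'])
        Rc=Rt@T[:3,:3]; pc=Rt@T[:3,3]+p; R=Rc.T; t=-R@pc
    return K,k1,R,t
def rays(c,px):
    K,k1,R,t=c
    px=np.atleast_2d(np.array(px,float))
    u=cv2.undistortPoints(px[:,None],K,np.array([k1,0,0,0.]))[:,0]
    d=np.c_[u,np.ones(len(u))]@R
    return -R.T@t,d
def onplane(c,px,z):
    o,d=rays(c,px); return o+d*((z-o[2])/d[:,2])[:,None]
def proj(c,X):
    K,k1,R,t=c
    return cv2.projectPoints(np.atleast_2d(np.array(X,float)),cv2.Rodrigues(R)[0],t,K,np.array([k1,0,0,0.]))[0][:,0]
E
python3 - <<'E'
from h import *
a=save('scene','pics/s.png');b=save('side','pics/d.png');c=save('wrist','pics/w.png')
g=np.vstack([np.hstack([a,b])])
cv2.imwrite('pics/1.png',cv2.cvtColor(a,4)); 
for n in('scene','side','wrist'):
    K,k1,R,t=cam(n);print(n,K[0,0],k1,(-R.T@t).round(3),R[2].round(2))
print(bot.get_state())
E
```

```text
scene 439.48743851805676 0.04121940826562253 [ 0.864 -0.595  1.018] [-0.32  0.5  -0.8 ]
side 412.9075740490041 -0.03843319336640721 [ 0.412 -0.833  0.65 ] [ 0.08  0.83 -0.55]
wrist 308.15306282209514 0.025026971558525353 [ 0.203 -0.568  0.374] [-0.27 -0.06 -0.96]
{'clock': 0.15, 'qpos': array([-8.20135242e+01,  7.50591837e+00,  8.53158057e+01,  8.34018655e-04,
        8.72619236e+01, -4.89276721e+00]), 'qvel': array([ 0.04852959, -0.06599073, -0.17209211,  0.12448161, -0.06835934,
        0.04797389]), 'joint_efforts': array([ 6.94555165e-04, -5.70064437e+01, -5.01161063e+01, -8.26657833e-05,
        9.61345970e-03,  1.52177313e-05]), 'ee_pos': array([ 0.13370811, -0.58447051,  0.23046936]), 'orientation': array([[ 9.74842179e-01,  2.22896142e-01, -1.88442521e-04],
       [ 2.22896179e-01, -9.74841114e-01,  1.44778672e-03],
       [ 1.39004558e-04, -1.45336668e-03, -9.99998934e-01]]), 'force': array([-0.06388204,  0.10210364, -0.33169872]), 'wrist_torque': array([ 0.02175465,  0.03983428, -0.03305535]), 'grasp_force': 0.0, 'finger_gap': 1.0011329273545218}
```

View pics/s.png

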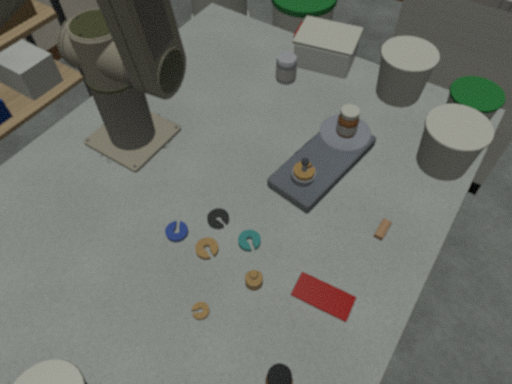

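View pics/d.png

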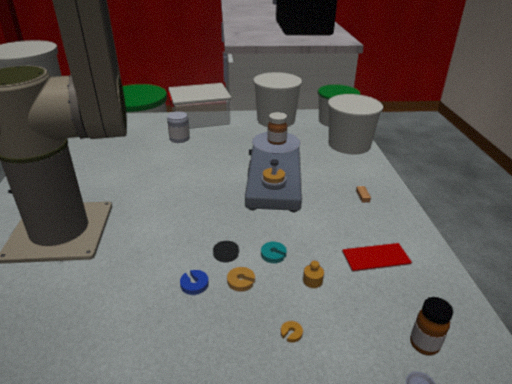

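The scene view shows these candidates:
- large brass slotted disc at (207,248)
- blue disc at (177,231)
- black disc at (218,218)
- turquoise disc at (249,240)
- small brass disc at (201,310)
- knob weight at (254,280)
- first weight, on the carrier at (304,172)

By the description I choose the brass disc at (207,248). In the side view it is at (241,278). Next I measure it and check with a crop.

```bash
cat > m.py <<'E'
from h import *
def brass(im):
    h=cv2.cvtColor(im,cv2.COLOR_RGB2HSV); return cv2.inRange(h,(10,110,70),(24,255,255))
E
python3 - <<'E'
from m import *
a=cv2.imread('pics/s.png')[:,:,::-1].copy();b=cv2.imread('pics/d.png')[:,:,::-1].copy()
for n,im,z in(('scene',a,.014),('side',b,.014)):
    c=cam(n); m=brass(im)
    k,l,s,ce=cv2.connectedComponentsWithStats(m)
    for i in range(1,k):
        if s[i,4]<40: continue
        cs=cv2.findContours((l==i).astype(np.uint8),0,1)[0][0]
        (e,ax,an)=cv2.fitEllipse(cv2.convexHull(cs))
        print(n,s[i].tolist(),np.round(e,1),np.round(ax,1),onplane(c,[e],.007)[0].round(4),onplane(c,[e],.071)[0].round(4))
w=np.hstack([cv2.resize(a[215:275,165:265],(400,240),interpolation=2),cv2.resize(b[240:300,175:275],(400,240),interpolation=2)])
w2=np.hstack([cv2.resize(a[110:215,260:385],(400,336),interpolation=2),cv2.resize(b[110:215,225:350],(400,336),interpolation=2)])
cv2.imwrite('pics/2.png',np.vstack([w,w2])[:,:,::-1])
E
```

```text
scene [339, 117, 19, 10, 90] [348.  119.8] [12.5 18.1] [0.5394 0.4267 0.007 ] [0.56  0.362 0.071]
scene [294, 163, 20, 17, 183] [303.5 170.6] [16.2 19.9] [0.5226 0.1644 0.007 ] [0.5442 0.1164 0.071 ]
scene [196, 239, 21, 19, 154] [206.3 247.9] [18.8 20.8] [ 0.4373 -0.199   0.007 ] [ 0.4642 -0.224   0.071 ]
scene [246, 271, 16, 16, 126] [253.4 278.5] [14.7 15.7] [ 0.5882 -0.2049  0.007 ] [ 0.6056 -0.2295  0.071 ]
scene [193, 303, 15, 16, 92] [199.9 310.2] [14.2 15.5] [ 0.5258 -0.3413  0.007 ] [ 0.5472 -0.3573  0.071 ]
side [268, 124, 19, 8, 81] [277.5 126.9] [ 8.  18.3] [0.617  0.5614 0.007 ] [0.5966 0.4226 0.071 ]
side [263, 168, 22, 15, 226] [273.5 174.8] [14.8 22.2] [0.5614 0.2211 0.007 ] [0.5466 0.1162 0.071 ]
side [357, 187, 13, 15, 127] [363.1 193.4] [ 9.2 19.5] [0.8025 0.1038 0.007 ] [0.7637 0.0105 0.071 ]
side [304, 261, 20, 27, 394] [313.3 274.2] [20.3 26.7] [ 0.5981 -0.199   0.007 ] [ 0.5796 -0.2621  0.071 ]
side [227, 267, 28, 24, 514] [240.5 278.3] [23.8 27.4] [ 0.4398 -0.1993  0.007 ] [ 0.4371 -0.2624  0.071 ]
side [421, 318, 29, 14, 137] [435.1 319.8] [21.5 29.2] [ 0.8115 -0.3408  0.007 ] [ 0.7717 -0.3898  0.071 ]
side [281, 321, 22, 21, 317] [291.2 330.9] [20.5 21.8] [ 0.5273 -0.3424  0.007 ] [ 0.5158 -0.3913  0.071 ]
```

View pics/2.png

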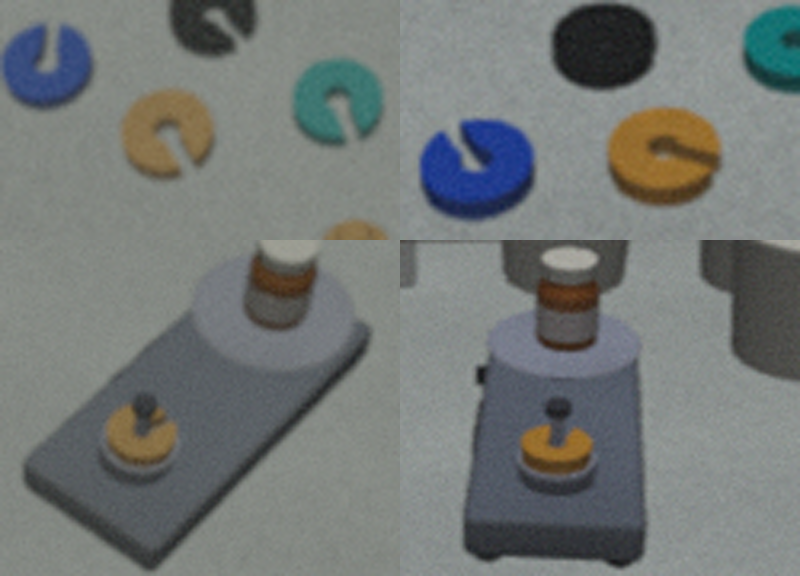

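The crop confirms the choice. The brass disc's hole is at scene (207,247) with its slot mouth near (212,258); in the side view the mouth is near (255,280). The carrier with the first weight and its dark head is at scene (304,170). Next: slot direction and scale yaw.

Run:
```python
from m import *
C=cam('scene');D=cam('side')
for c,h,m in((C,(206.8,246.8),(212.5,258.7)),(D,(240.8,276.8),(254.5,280))):
    p=onplane(c,[h,m],.014);v=p[1]-p[0];print(p.round(4),np.degrees(np.arctan2(v[1],v[0])))
# box mask
a=cv2.imread('pics/s.png');hs=cv2.cvtColor(a,cv2.COLOR_BGR2HSV)
print(hs[190,300],hs[175,330],hs[230,300],hs[150,370])
g=lambda L:[onplane(C,[((x)/3.2+260,(y-240)/3.2+110) for x,y in L],.05)]
p=g([(28,468),(150,549),(368,328)])[0];print(p.round(4))
v=p[2]-p[1];print(np.degrees(np.arctan2(v[1],v[0]))-90, np.linalg.norm(v))
v=p[1]-p[0];print(np.degrees(np.arctan2(v[1],v[0])), np.linalg.norm(v))
```

```text
[[ 0.4393 -0.1986  0.014 ]
 [ 0.4723 -0.2183  0.014 ]] -30.868561805258704
[[ 0.4403 -0.2018  0.014 ]
 [ 0.4686 -0.2133  0.014 ]] -22.074886929788587
[98 22 93] [106  28 100] [ 45  11 138] [ 70   7 105]
[[0.4746 0.0465 0.05  ]
 [0.6056 0.0291 0.05  ]
 [0.6543 0.3587 0.05  ]]
-8.413313897924965 0.33315556152373366
-7.565742638634791 0.13217019037910707
```

>>> move_arm(
  motion=[
    [[2.2,2.7,0,10],[4.4,5.5,0,20],[6.6,8.2,0,30],[8.8,11,0,40],[11,13.7,0,50],[13.2,16.4,0,60],[15.4,19.2,0,70],[17.6,22,0,80],[19.8,24.7,0,90],[22,27.5,0,100],[24.2,30.2,-1,110],[26.4,33,-2,120],[28.6,35.7,-3,130],[30.6,38.4,-3,140],[30.6,38.4,-3,140],[30.6,38.4,-3,140]],
  ],
  jaw=1,
  newtons=40,
)

```text
clock: 2.15
ee_pos: [0.4395, -0.2011, 0.2012]
orientation: [[-0.889, 0.457, -0.001], [0.457, 0.889, -0.0], [0.0, -0.0, -1.0]]
force: [-0.0, -0.9, -0.2]
finger_gap: 0.995
grasp_force: 0.0
```

```bash
cat > w.py <<'E'
from m import *
import sys
st=bot.get_state();c=cam('wrist',st);im=save('wrist',sys.argv[1])
print(st['ee_pos'].round(4),'yaw',np.degrees(np.arctan2(st['orientation'][1,0],st['orientation'][0,0])).round(2),st['qpos'].round(1),st['clock'])
m=brass(im);k,l,s,ce=cv2.connectedComponentsWithStats(m)
for i in range(1,k):
    if s[i,4]<300: continue
    cs=max(cv2.findContours((l==i).astype(np.uint8),0,1)[0],key=len)
    e,ax,an=cv2.fitEllipse(cv2.convexHull(cs))
    print(s[i].tolist(),np.round(e,1),np.round(ax,1),onplane(c,[e],.014)[0].round(4))
E
python3 w.py pics/w2.png
```

```text
[ 0.4395 -0.2011  0.2012] yaw 152.79 [-30.6 -10.  105.6  -0.   84.4 -93.4] 2.15
[228, 141, 54, 54, 1960] [254.7 168. ] [53.9 54.3] [ 0.4381 -0.1993  0.014 ]
[286, 264, 39, 47, 1099] [304.4 287.1] [35.7 47. ] [ 0.5982 -0.2132  0.014 ]
[169, 266, 34, 31, 688] [185.  281.1] [30.2 34.2] [ 0.524  -0.3389  0.014 ]
```

View pics/w2.png

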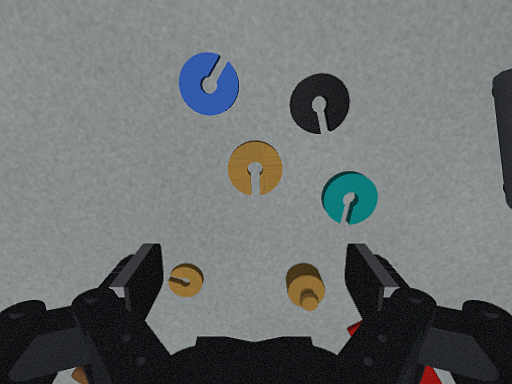

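Wrist view: the target brass disc is at (255,168), its slot pointing down-image to about (256,194). Turquoise at (350,198) and black at (320,103) are clear of the fingers. I'll refine the slot angle before descending.

```bash
cat > slot.py <<'E'
from m import *
def slot(im,c,ctr,z,r0=.013,r1=.027,mask=brass):
    # direction of the dark gap on rings about the centre
    m=mask(im);th=np.radians(np.arange(0,360,1.));out=[]
    for r in np.linspace(r0,r1,8):
        P=np.c_[ctr[0]+r*np.cos(th),ctr[1]+r*np.sin(th),0*th+z]
        q=proj(c,P).astype(np.float32)
        v=cv2.remap(m,q[None,:,0],q[None,:,1],1)[0]<128
        if v.any(): out.append((v*r*np.exp(1j*th)).sum()/v.sum())
    z=np.array(out); A=np.c_[z.real,z.imag]
    return np.degrees(np.angle(z)).round(1),np.degrees(np.angle(z.sum())),A
E
python3 - <<'E'
from slot import *
im=cv2.imread('pics/w2.png')[:,:,::-1].copy();c=cam('wrist')
print(slot(im,c,(.4381,-.1993),.014)[:2]);print(onplane(c,[(350,198),(320,103),(208,84)],.014).round(3))
E
```

```text
(array([-27. , -27. , -27.5, -27. , -27. , -27. , -27. , -27. ]), np.float64(-27.052941724611383))
[[ 0.518 -0.12   0.014]
 [ 0.408 -0.109  0.014]
 [ 0.34  -0.202  0.014]]
```

>>> move_arm(
  motion=[
    [[0,0.1,-3,0],[-0.1,0.18,-7,0],[-0.12,0.18,-11,0],[-0.12,0.18,-14,0],[-0.12,0.18,-16,0],[-0.12,0.18,-18,0],[-0.12,0.18,-19,0],[-0.12,0.18,-19.5,0],[-0.12,0.18,-20,0],[-0.12,0.18,-20,0],[-0.12,0.18,-20,0]],
  ],
)

```text
clock: 3.58
ee_pos: [0.4389, -0.1993, 0.0018]
orientation: [[-0.89, 0.456, 0.001], [0.456, 0.89, -0.0], [-0.001, -0.0, -1.0]]
force: [0.5, 0.1, -0.0]
finger_gap: 0.999
grasp_force: 0.0
```

>>> move_arm(
  motion=[
    [[0,0,0,0],[0,0,0,0],[0,0,0,0],[0,0,0,0],[0,0,0,0],[0,0,0,0],[0,0,0,0],[0,0,0,0]],
  ],
  jaw=0,
  newtons=40,
)

```text
clock: 4.58
ee_pos: [0.4388, -0.1993, 0.002]
orientation: [[-0.89, 0.456, 0.0], [0.456, 0.89, -0.0], [-0.0, -0.0, -1.0]]
force: [-3.2, 1.0, 7.1]
finger_gap: 0.682
grasp_force: 41.8
```

Run:
```python
from m import *
a=save('side','pics/d3.png');b=save('wrist','pics/w3.png')
cv2.imwrite('pics/3.png',np.hstack([cv2.resize(a[215:315,190:310],(480,400),interpolation=2),cv2.resize(b[110:384,140:372],(320,378))][:1])[:,:,::-1])
st=bot.get_state();print(st['force'],st['wrist_torque'],st['finger_gap'],st['grasp_force'])
```

```text
[-2.7901057   1.08896212  6.05415726] [ 0.07546957  0.50418827 -0.0066973 ] 0.6756989946340803 41.78245912771672
```

View pics/3.png

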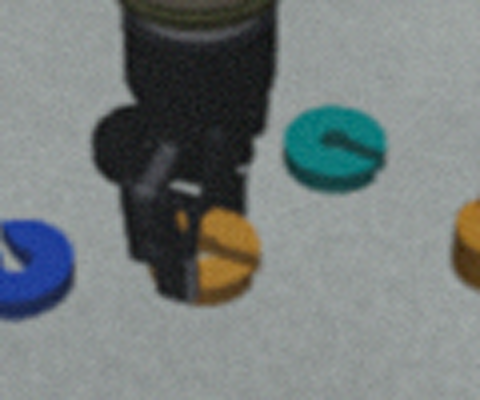

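The crop shows the disc gripped on both flanks with its slot free, pointing right. The near fingertip's lower end is at crop (178,298). I need to know how high the tip is, to be sure it clears the first weight.

Run:
```python
from m import *
C=cam('side');c0=np.array([.4388,-.1993]);u=np.array([.889,-.457]);n=np.array([-.457,-.889])
print('off',proj(C,[[*c0,.0]]))
for d in(.03,.037,.044):
  for s in(-.011,.011):
    for z in(0,.006): print(d,s,z,((proj(C,[[*(c0+n*d+u*s),z]])[0]-[190,215])*4).round(0))
```

```text
off [[240.10184567 280.67732857]]
0.03 -0.011 0 [158. 295.]
0.03 -0.011 0.006 [158. 287.]
0.03 0.011 0 [196. 307.]
0.03 0.011 0.006 [196. 299.]
0.037 -0.011 0 [152. 304.]
0.037 -0.011 0.006 [152. 296.]
0.037 0.011 0 [190. 317.]
0.037 0.011 0.006 [190. 309.]
0.044 -0.011 0 [146. 314.]
0.044 -0.011 0.006 [146. 306.]
0.044 0.011 0 [185. 326.]
0.044 0.011 0.006 [185. 318.]
```

>>> move_arm(
  motion=[
    [[0,0,0.5,0],[0,0,1.5,0],[0,0,4,0],[0,0,8,0],[0,0,10,0],[0,0,10,0],[0,0,10,0]],
  ],
)

```text
clock: 5.55
ee_pos: [0.4379, -0.1987, 0.1003]
orientation: [[-0.89, 0.456, -0.001], [0.456, 0.89, 0.001], [0.001, 0.0, -1.0]]
force: [0.6, 0.5, -3.9]
finger_gap: 0.675
grasp_force: 44.0
```

Run:
```python
from m import *
C=cam('side')
a=save('side','pics/d4.png');st=bot.get_state();print(st['ee_pos'],st['force'],st['finger_gap'],st['grasp_force'])
q=proj(C,[[*st['ee_pos'][:2],.1]])[0].astype(int);print(q)
x,y=q-[40,40]
cv2.imwrite('pics/4.png',cv2.resize(a[y:y+75,x:x+100],(800,600),interpolation=2)[:,:,::-1])
```

```text
[ 0.43761516 -0.198532    0.09985533] [-1.09085567  0.32348006 -3.19992707] 0.6767563745206787 44.03646983904764
[238 245]
```

View pics/4.png

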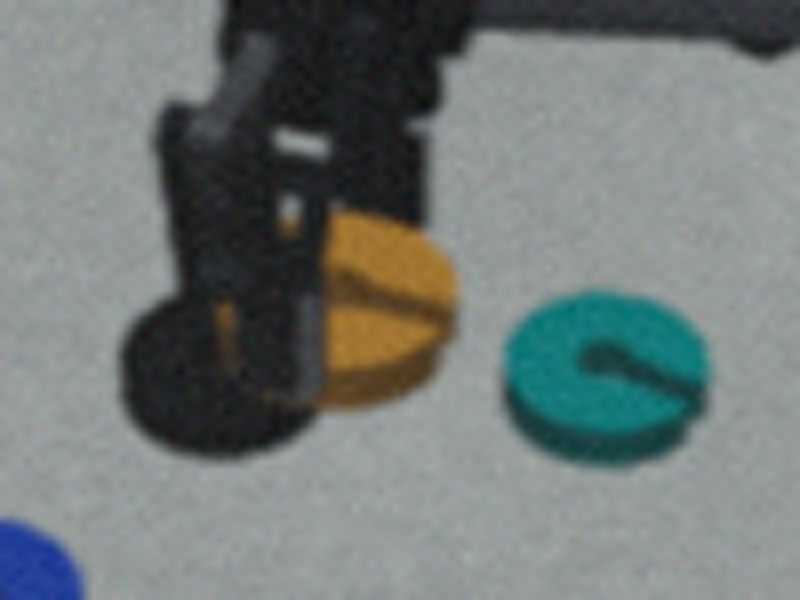

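The held disc's near finger ends a little above the disc's lower edge (tip at crop (290,395), disc bottom at about 408), so the tips stand some millimetres above the underside. The grasp is good. Next I move so that the wrist camera looks down on the carrier.

>>> move_arm(
  motion=[
    [[0,0,4,0],[0.5,1,8,0],[2,3,12,3],[4,6.5,12,6],[6,10,12,9],[8,13.5,12,12],[10,17,12,15],[12,20.5,12,17],[14,24,12,19],[16,27.5,12,19],[17.2,29.5,12,19],[17.7,30.5,12,19],[17.7,30.5,12,19],[17.7,30.5,12,19],[17.7,30.5,12,19]],
  ],
)

```text
clock: 7.48
ee_pos: [0.6154, 0.105, 0.2214]
orientation: [[-0.99, 0.142, 0.0], [0.142, 0.99, -0.0], [-0.0, -0.0, -1.0]]
force: [-0.6, 1.3, -2.9]
finger_gap: 0.68
grasp_force: 45.1
```

```bash
python3 w.py pics/w5.png
```

```text
[0.6154 0.105  0.2214] yaw 171.82 [  5.   11.4  81.9  -0.   86.7 -76.8] 7.475
[221, 67, 67, 70, 2834] [253.9 101.4] [66.6 69.5] [0.5446 0.1156 0.014 ]
[472, 69, 40, 80, 1883] [515.2 108. ] [76.3 89.5] [0.5932 0.3932 0.014 ]
[192, 193, 125, 122, 10566] [253.7 254.4] [123.1 125.9] [0.7275 0.0888 0.014 ]
```

View pics/w5.png

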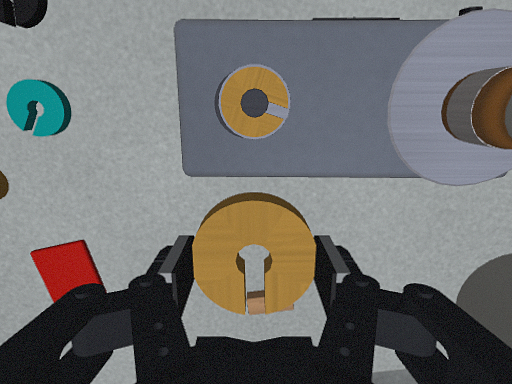

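The wrist view shows the carrier at (254,101) with the head at (254,102), the box edges well seen, and the held disc at (254,253) with its slot pointing down-image. I measure the axis, the box yaw and the disc's place in the grip.

Run:
```python
from slot import *
im=cv2.imread('pics/w5.png')[:,:,::-1].copy();c=cam('wrist');m=brass(im)
def fit(mask):
    cs=max(cv2.findContours(mask,0,1)[0],key=cv2.contourArea);return cv2.fitEllipse(cv2.convexHull(cs))
def circ(mask,z):
    cs=max(cv2.findContours(mask,0,1)[0],key=cv2.contourArea);h=cv2.convexHull(cs)[:,0].astype(float)
    P=onplane(c,h,z);(x,y),r=cv2.minEnclosingCircle(P[:,:2].astype(np.float32))
    A=np.c_[2*P[:,:2],np.ones(len(P))];s=np.linalg.lstsq(A,(P[:,:2]**2).sum(1),rcond=None)[0]
    return s[:2].round(4),np.sqrt(s[2]+s[0]**2+s[1]**2).round(4)
w=np.zeros_like(m);w[60:142,215:295]=m[60:142,215:295]
print('first',circ(w,.078))
hd=np.zeros_like(m);g=cv2.cvtColor(im,7);hd[80:125,232:273]=(g[80:125,232:273]<92)*255
hd=cv2.morphologyEx(hd,2,np.ones((3,3)));print('head',circ(hd,.116),g[102,254],g[80,254],g[120,200])
print('first slot',slot(im,c,circ(w,.078)[0],.078,.016,.027)[:2])
hw=np.zeros_like(m);hw[190:318,190:320]=m[190:318,190:320]
# top face: brighter
print('held',circ(hw,bot.get_state()['ee_pos'][2]+.012))
ct=circ(hw,.2334)[0];print('held slot',slot(im,c,ct,.2334)[:2])
# box edges: left, bottom
gr=cv2.GaussianBlur(g,(5,5),0).astype(int)
Lp=[];Bp=[]
for y in range(40,155,5):
    Lp.append((150+np.argmin(np.diff(gr[y,150:210])),y))
for x in range(200,375,5):
    Bp.append((x,160+np.argmax(np.diff(gr[160:190,x]))))
for L in(Lp,Bp):
    P=onplane(c,np.array(L)+.5,.05)[:,:2].astype(np.float32);vx,vy,x,y=cv2.fitLine(P,cv2.DIST_HUBER,0,.01,.01)[:,0]
    print('edge',x,y,np.degrees(np.arctan2(vy,vx)))
    q=np.array([.545,.116])-[x,y];print('dist of axis',q[0]*vy-q[1]*vx)
```

```text
first (array([0.5455, 0.1155]), np.float64(0.0296))
head (array([0.5455, 0.1157]), np.float64(0.0107)) 71 131 105
first slot (array([63.5, 63.5, 64. , 62.5, 63.5, 63.5, 63. , 64. ]), np.float64(63.43981963740707))
held (array([0.6145, 0.1054]), np.float64(0.031))
held slot (array([ -8.5,  -6.5,  -7. , -10.7,  -5.2,  -6.4,  -8.3,  -7.1]), np.float64(-7.41104478483043))
edge 0.5295645 0.04271622 -8.70123
dist of axis -0.07477544486999786
edge 0.62273675 0.12669948 81.275635
dist of axis -0.07521438929749644
```

>>> move_arm(
  motion=[
    [[-2,0.3,0,-0.5],[-5,0.7,0,-0.5],[-8,1.2,0,-0.5],[-11,1.7,0,-0.5],[-13,2,0,-0.5],[-14.4,2.16,0,-0.5],[-14.4,2.16,-3,-0.5],[-14.4,2.16,-6,-0.5],[-14.4,2.16,-9,-0.5],[-14.4,2.16,-11,-0.5],[-14.4,2.16,-12.5,-0.5],[-14.4,2.16,-13.3,-0.5],[-14.4,2.16,-13.4,-0.5],[-14.4,2.16,-13.4,-0.5],[-14.4,2.16,-13.4,-0.5],[-14.4,2.16,-13.4,-0.5]],
  ],
)

```text
clock: 9.52
ee_pos: [0.472, 0.1276, 0.0878]
orientation: [[-0.989, 0.15, 0.001], [0.15, 0.989, 0.0], [-0.001, 0.0, -1.0]]
force: [-0.1, -0.4, -2.5]
finger_gap: 0.676
grasp_force: 45.1
```

Run:
```python
from slot import *
st=bot.get_state();c=cam('wrist',st);a=save('wrist','pics/w6.png');b=save('side','pics/d6.png')
p=st['ee_pos'];u=np.array([.9885,-.1513]);v=np.array([.1513,.9885]);r=p[:2]-[.5455,.1156]
print(p.round(4),r@u,r@v,np.degrees(np.arctan2(st['orientation'][1,0],st['orientation'][0,0])),st['force'],st['finger_gap'])
cv2.imwrite('pics/6.png',np.hstack([cv2.resize(a[140:340,130:380],(400,320)),cv2.resize(b[120:220,210:335],(400,320),interpolation=2)])[:,:,::-1])
```

```text
[0.472  0.1276 0.0878] -0.07449591483894334 0.0007232857527205397 171.38270299220716 [-0.08594609 -0.37748261 -2.50090542] 0.6757259245903261
```

View pics/6.png

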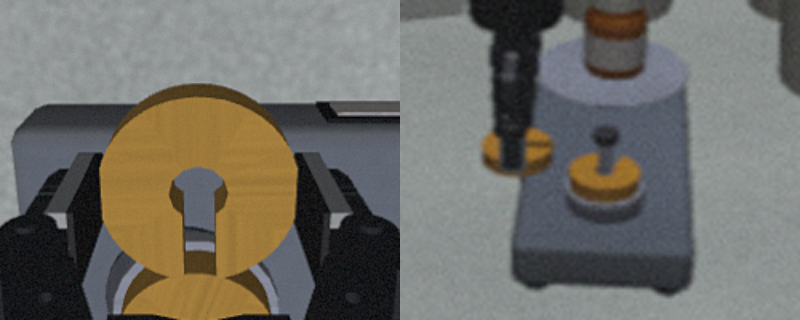

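The left panel shows the held disc with its slot pointing at the carrier. The right panel (side view) shows the disc level at (515,150), between the first weight's top and the head's underside. I shift sideways by 0.8 mm and advance to just before the stem.

>>> move_arm(
  motion=[
    [[-0.01,-0.08,0,0],[0.5,-0.16,0,0],[1.0,-0.23,0,0],[1.5,-0.31,0,0],[2,-0.39,0,0],[2.5,-0.46,0,0],[3,-0.54,0,0],[3.35,-0.6,0,0],[3.35,-0.6,0,0],[3.35,-0.6,0,0]],
  ],
)

```text
clock: 10.88
ee_pos: [0.5049, 0.1215, 0.0872]
orientation: [[-0.989, 0.15, -0.0], [0.15, 0.989, -0.0], [0.0, -0.0, -1.0]]
force: [0.0, 0.0, -3.7]
finger_gap: 0.675
grasp_force: 45.1
```

```bash
cat > p.py <<'E'
from slot import *
st=bot.get_state();p=st['ee_pos'];u=np.array([.9885,-.1513]);v=np.array([.1513,.9885]);r=p[:2]-[.5455,.1156]
print(p.round(4),'u,v mm',(r@u*1000).round(2),(r@v*1000).round(2),np.degrees(np.arctan2(st['orientation'][1,0],st['orientation'][0,0])).round(2),'F',(st['force'][:2]@u).round(2),(st['force'][:2]@v).round(2),st['force'][2].round(2),st['finger_gap'].round(3),st['clock'])
E
python3 p.py
```

```text
Traceback (most recent call last):
  File "p.py", line 3, in <module>
    print(p.round(4),'u,v mm',(r@u*1000).round(2),(r@v*1000).round(2),np.degrees(np.arctan2(st['orientation'][1,0],st['orientation'][0,0])).round(2),'F',(st['force'][:2]@u).round(2),(st['force'][:2]@v).round(2),st['force'][2].round(2),st['finger_gap'].round(3),st['clock'])
                                                                                                                                                                                                                                           ^^^^^^^^^^^^^^^^^^^^^^
AttributeError: 'float' object has no attribute 'round'
```

>>> move_arm(
  motion=[
    [[0.1,-0.02,0,0],[0.2,-0.03,0,0],[0.3,-0.05,0,0],[0.4,-0.06,0,0],[0.5,-0.08,0,0],[0.6,-0.09,0,0],[0.7,-0.11,0,0],[0.8,-0.12,0,0],[0.9,-0.14,0,0],[0.9,-0.14,0,0]],
  ],
)

```text
clock: 12.12
ee_pos: [0.5142, 0.1201, 0.0873]
orientation: [[-0.989, 0.15, 0.0], [0.15, 0.989, 0.0], [-0.0, 0.0, -1.0]]
force: [-0.7, 0.5, -3.6]
finger_gap: 0.68
grasp_force: 45.1
```

```bash
sed -i "s/st\['finger_gap'\].round(3)/st['finger_gap']/" p.py; python3 p.py
```

```text
[0.5142 0.1201 0.0873] u,v mm -31.65 -0.3 171.38 F -0.75 0.42 -3.65 0.6795959742203237 12.125
```

The slot's mouth is past the stem's edge with no force. I go on in.

>>> move_arm(
  motion=[
    [[0.15,-0.02,0,0],[0.3,-0.05,0,0],[0.45,-0.07,0,0],[0.6,-0.09,0,0],[0.75,-0.11,0,0],[0.9,-0.14,0,0],[1.0,-0.15,0,0],[1.0,-0.15,0,0]],
  ],
)

```text
clock: 13.12
ee_pos: [0.5241, 0.1186, 0.0873]
orientation: [[-0.989, 0.15, -0.0], [0.15, 0.989, -0.0], [0.0, -0.0, -1.0]]
force: [0.5, -0.2, -2.6]
finger_gap: 0.674
grasp_force: 45.1
```

```bash
python3 p.py
```

```text
[0.5241 0.1186 0.0873] u,v mm -21.6 -0.27 171.38 F 0.55 -0.09 -2.55 0.6739595652883836 13.125
```

>>> move_arm(
  motion=[
    [[0.15,-0.02,0,0],[0.3,-0.05,0,0],[0.45,-0.07,0,0],[0.6,-0.09,0,0],[0.75,-0.11,0,0],[0.9,-0.14,0,0],[1.05,-0.16,0,0],[1.2,-0.18,0,0],[1.35,-0.21,0,0],[1.5,-0.23,0,0],[1.6,-0.24,0,0],[1.6,-0.24,0,0]],
  ],
)

```text
clock: 14.62
ee_pos: [0.5401, 0.1162, 0.0873]
orientation: [[-0.989, 0.15, 0.0], [0.15, 0.989, -0.0], [-0.0, -0.0, -1.0]]
force: [0.4, -0.3, -3.0]
finger_gap: 0.673
grasp_force: 45.1
```

```bash
python3 p.py
```

```text
[0.5401 0.1162 0.0873] u,v mm -5.4 -0.22 171.38 F 0.43 -0.28 -2.98 0.6731507171991689 14.625
```

>>> move_arm(
  motion=[
    [[0.1,-0.02,0,0],[0.2,-0.03,0,0],[0.3,-0.05,0,0],[0.35,-0.05,0,0],[0.4,-0.06,0,0],[0.45,-0.07,0,0],[0.5,-0.08,0,0],[0.5,-0.08,0,0],[0.5,-0.08,0,0]],
  ],
)

```text
clock: 15.75
ee_pos: [0.545, 0.1154, 0.0873]
orientation: [[-0.989, 0.15, -0.0], [0.15, 0.989, -0.0], [0.0, -0.0, -1.0]]
force: [-0.2, 0.1, -3.9]
finger_gap: 0.675
grasp_force: 45.1
```

```bash
python3 p.py
python3 - <<'E'
from slot import *
a=save('wrist','pics/w7.png');b=save('side','pics/d7.png');s=save('scene','pics/s7.png')
cv2.imwrite('pics/7.png',np.hstack([cv2.resize(a[140:340,130:380],(400,320)),cv2.resize(b[120:220,210:335],(400,320),interpolation=2)])[:,:,::-1])
E
```

```text
[0.545  0.1154 0.0873] u,v mm -0.44 -0.28 171.38 F -0.18 0.05 -3.92 0.6753777375053254 15.75
```

View pics/7.png

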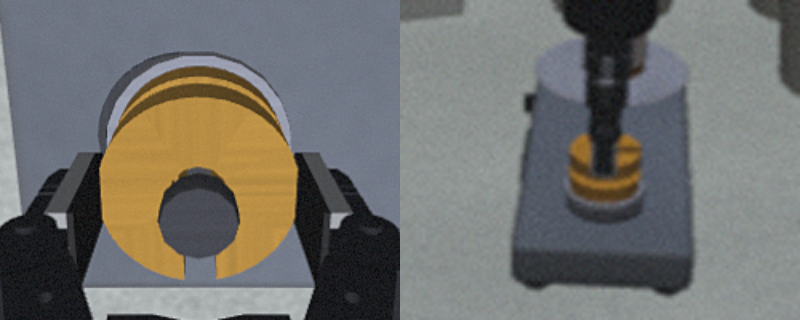

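The hole sits centred round the head (left, head at (200,215)), and in the side view the disc lies just above the first weight, under the head. Now I turn it while it is still free, in two stages.

>>> move_arm(
  motion=[
    [[0.03,0.02,0,0],[0.03,0.02,0,-6],[0.03,0.02,0,-12],[0.03,0.02,0,-18],[0.03,0.02,0,-24],[0.03,0.02,0,-30],[0.03,0.02,0,-36],[0.03,0.02,0,-40],[0.03,0.02,0,-40],[0.03,0.02,0,-40]],
  ],
)

```text
clock: 17.15
ee_pos: [0.5454, 0.1156, 0.0873]
orientation: [[-0.662, 0.749, 0.0], [0.749, 0.662, 0.0], [0.0, 0.0, -1.0]]
force: [-0.6, 0.7, -3.2]
finger_gap: 0.676
grasp_force: 45.1
```

```bash
python3 p.py
```

```text
[0.5454 0.1156 0.0873] u,v mm -0.13 0.0 131.47 F -0.71 0.6 -3.25 0.6764968678894473 17.15
```

>>> move_arm(
  motion=[
    [[0,0,0,-6],[0,0,0,-12],[0,0,0,-18],[0,0,0,-24],[0,0,0,-30],[0,0,0,-36],[0,0,0,-42],[0,0,0,-48],[0,0,0,-50],[0,0,0,-50]],
  ],
)

```text
clock: 18.4
ee_pos: [0.5454, 0.1156, 0.0873]
orientation: [[0.148, 0.989, 0.0], [0.989, -0.148, 0.0], [0.0, 0.0, -1.0]]
force: [-0.1, 0.4, -2.7]
finger_gap: 0.674
grasp_force: 45.1
```

```bash
python3 p.py
```

```text
[0.5454 0.1156 0.0873] u,v mm -0.11 -0.02 81.48 F -0.14 0.34 -2.65 0.6744997467346632 18.4
```

>>> move_arm(
  motion=[
    [[0,0,-0.1,0],[0,0,-0.2,0],[0,0,-0.3,0],[0,0,-0.4,0],[0,0,-0.5,0],[0,0,-0.5,0]],
  ],
)

```text
clock: 19.15
ee_pos: [0.5453, 0.1156, 0.0821]
orientation: [[0.15, 0.989, -0.0], [0.989, -0.15, -0.0], [-0.0, -0.0, -1.0]]
force: [-0.9, 0.7, -3.9]
finger_gap: 0.678
grasp_force: 45.1
```

Free so far. I lower in half-millimetre steps until I feel contact.

>>> move_arm(
  motion=[
    [[0,0,-0.05,0],[0,0,-0.1,0],[0,0,-0.1,0]],
  ],
)

```text
clock: 19.52
ee_pos: [0.5453, 0.1156, 0.0812]
orientation: [[0.15, 0.989, -0.0], [0.989, -0.15, 0.0], [0.0, -0.0, -1.0]]
force: [0.5, 0.0, -3.4]
finger_gap: 0.68
grasp_force: 45.1
```

>>> move_arm(
  motion=[
    [[0,0,-0.05,0],[0,0,-0.05,0]],
  ],
)

```text
clock: 19.77
ee_pos: [0.5454, 0.1156, 0.0807]
orientation: [[0.15, 0.989, -0.0], [0.989, -0.15, -0.0], [-0.0, -0.0, -1.0]]
force: [-0.8, -0.1, -4.2]
finger_gap: 0.674
grasp_force: 45.1
```

>>> move_arm(
  motion=[
    [[0,0,-0.05,0],[0,0,-0.05,0]],
  ],
)

```text
clock: 20.02
ee_pos: [0.5453, 0.1156, 0.0802]
orientation: [[0.15, 0.989, -0.0], [0.989, -0.15, 0.0], [-0.0, -0.0, -1.0]]
force: [-0.2, 0.6, -3.5]
finger_gap: 0.673
grasp_force: 45.1
```

>>> move_arm(
  motion=[
    [[0,0,-0.03,0],[0,0,-0.03,0]],
  ],
)

```text
clock: 20.27
ee_pos: [0.5454, 0.1156, 0.0801]
orientation: [[0.15, 0.989, 0.0], [0.989, -0.15, -0.0], [-0.0, 0.0, -1.0]]
force: [0.5, -0.3, -2.2]
finger_gap: 0.678
grasp_force: 45.3
```

>>> move_arm(
  motion=[
    [[0,0,-0.03,0],[0,0,-0.03,0]],
  ],
)

```text
clock: 20.52
ee_pos: [0.5454, 0.1156, 0.0801]
orientation: [[0.15, 0.989, 0.0], [0.989, -0.15, 0.0], [0.0, 0.0, -1.0]]
force: [-2.9, -0.1, 3.2]
finger_gap: 0.673
grasp_force: 45.7
```

Contact: about 6.5 N net on the first weight. I ease back slightly and open.

>>> move_arm(
  motion=[
    [[0,0,0.03,0],[0,0,0.03,0]],
  ],
  newtons=20,
)

```text
clock: 20.78
ee_pos: [0.5454, 0.1156, 0.0801]
orientation: [[0.15, 0.989, 0.0], [0.989, -0.15, -0.0], [-0.0, 0.0, -1.0]]
force: [-0.8, -0.6, 1.1]
finger_gap: 0.674
grasp_force: 45.6
```

>>> move_arm(
  motion=[
    [[0,0,0,0],[0,0,0,0],[0,0,0,0],[0,0,0,0],[0,0,0,0],[0,0,0,0]],
  ],
  jaw=1,
)

```text
clock: 21.52
ee_pos: [0.5454, 0.1156, 0.08]
orientation: [[0.15, 0.989, 0.0], [0.989, -0.15, -0.0], [-0.0, 0.0, -1.0]]
force: [-1.2, -0.3, -0.2]
finger_gap: 1.0
grasp_force: 0.0
```

>>> move_arm(
  motion=[
    [[0,0,0.5,0],[0,0,1.5,0],[0,0,3,0],[0,0,5,0],[0,0,8,0],[-0.8,-5,11,0],[-1.5,-10,11,0],[-1.5,-10,11,0],[-1.5,-10,11,0],[-1.5,-10,11,0]],
  ],
)

```text
clock: 22.78
ee_pos: [0.5305, 0.0166, 0.1902]
orientation: [[0.149, 0.989, 0.0], [0.989, -0.149, 0.0], [0.0, -0.0, -1.0]]
force: [0.1, 0.6, -0.5]
finger_gap: 0.998
grasp_force: 0.0
```

```bash
python3 w.py pics/w8.png
python3 - <<'E'
from slot import *
a=cv2.imread('pics/w8.png')[:,:,::-1];b=save('side','pics/d8.png');s=save('scene','pics/s8.png')
cv2.imwrite('pics/8.png',np.hstack([cv2.resize(a,(427,320)),cv2.resize(b[120:220,230:330],(320,320),interpolation=2)])[:,:,::-1])
c=cam('wrist');print(slot(a.copy(),c,(.5454,.1156),.092,.016,.027)[:2])
E
```

```text
[0.5305 0.0166 0.1902] yaw 81.44 [-3.8 -2.  99.3  0.  82.6  4.8] 22.775
[213, 15, 82, 89, 4882] [253.6  59.2] [82.4 89.8] [0.5465 0.1254 0.014 ]
[317, 336, 31, 18, 354] [332.5 343.5] [17.1 29.1] [ 0.5946 -0.2158  0.014 ]
(array([], dtype=float64), np.float64(0.0))
```

View pics/8.png

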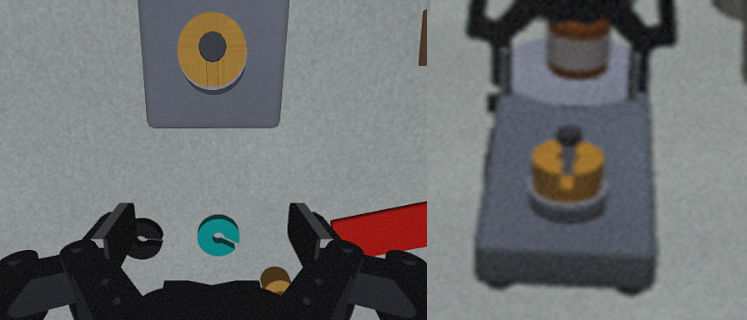

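The weight lies flat on the first one with its slot towards the scale's -y (wrist panel (215,75), side panel (567,165)). The gripper is clear, so I hand in.

```bash
python3 -c "
from cell import sign_off
print(sign_off())"
```

```text
the job is handed in; nothing more can be done
None
```

The loose weight is on the stem, flat on the first weight with its slot pointing along the scale's -y, the gripper is clear, and the job was handed in at about 23 s; no verdict was returned.

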